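# Fit the splined platform onto the mixer drive

### The arm

A 6-joint arm with a two-finger parallel gripper is mounted at the origin on a cart in front of the work surface, level with it; the furniture and walls round the work are solid. World frame = base frame: x ahead of the robot, y to its left, z up, the work surface at z = 0. Lengths are in m, angles in rad, forces in N, time in s.
With the tool pointing down it reaches from about 0.15 to 0.775 m from the base axis. Payload 6.1 kg.
Tool frame: the origin (TCP) lies at the very end of the fingers, on their centre line; the grasp point (between the pads) lies behind it (grasp_offset is the y of the grasp point in the tool frame, in m); y points along the fingers, x is the direction in which the jaws open and shut, and the axes are right-handed (so a half turn about y gives the same grasp; the last joint's range is limited). The gripper opens to 85 mm and grips with 20 to 120 N. Pads are 22 mm wide; open, the fingers measure 114 mm over their backs; the gripper's body (76 mm by 85 mm) begins 54 mm behind the grasp point. The pads swing forward as they close: fully open they stand 13 mm farther back than shut.
Start: joints at [1.233, 0.126, -0.04, 1.405, 0, 1.571], TCP at [0.174, 0.495, 0.231] pointing down, gripper open.
Joint ranges: [-2.72, 2.72], [-0.95, 1.95], [-1.27, 1.35], [-1.78, 2.02], [-1.46, 1.47], [-3.14, 3.14]. Speed limits (rad/s): [2.39, 2.39, 3.01, 3.14, 3.14, 3.14].

### API

Orientations are given as a unit quaternion [w, x, y, z].
In Python, from cell import read_state, camera, close_job, grasp_offset gives the robot as it stands.
- The arm moves only by the tool apply_moves, never from a script. Its argument "moves" is a list of rows, each a list of 6 numbers: the shift along the tool's x, y, z in mm, then the turn, a rotation vector about the tool's x, y, z in rad. A call has 1 to 20 rows; each row is the pose to reach, as a shift and turn from the pose measured when the call began, along the tool's axes at that moment; what a row does not reach only later rows make up. A row lasts 1/10 s, in which the tool goes at most 50 mm and 8.59 degrees, less where a joint would pass 70% of its speed; a pose out of reach is approached as far as the arm can. A call with a gripper value outside its range is refused whole. "claw" is the closure, from 0 (fully open) to 1 (shut), set as the call begins (left out, the last holds). The fingers move at their own pace and stop on an object; "newtons" is the grip in N (left out, the last holds). Time passes only in rows, so rows that repeat a pose let the fingers close. It gives the time, the measured TCP pose, the force and the opening at its end, in the units of the state.
- read_state(): the state, without advancing time (a new reading comes with each control period).
- camera(name): name is "scene" or "top" or "wrist"; returns a dict with "frame" (480x640x3 uint8, red, green, blue), "z_map" (480x640 float32, m along the optical axis (not along the pixel's ray), 0 where there is no reading), "fx", "fy", "cx", "cy" (pixels), "k1" (the pictures are not rectified: a ray, as slopes to the right and down, at radius r is drawn at 1 + k1 r^2 times it, then the intrinsics apply), "R" (3x3) and "t" (3): a world point X has camera coordinates R X + t; the wrist camera has in their place "hand_eye" (4x4, takes a point from camera to tool coordinates, whose origin is the TCP and whose axes are the tool frame's). Camera axes: x right, y down, z forward; pixel columns grow to the right and rows downward; lengths in m; the calibration is good to about 2 mm. A picture is of the moment at which its call begins: read the wrist's pose just before it.
- close_job(): hands the job in, once; it reports no verdict.
The state is a dict: "time_s": time; "joint_positions": joint angles; "dq": joint speeds; "tau": joint torques, N m; "tool_pos": TCP position; "ee_rot": TCP orientation; "ft_force": force on the tool from outside, world axes, zero at the start; "torque": the same for the moment, N m; "gripper_width": finger opening in m.
Only numpy, scipy, OpenCV 4.12 (cv2) and the standard library are available. Lean on these libraries where they do the work, as an engineer would, in place of code of your own. Each camera call takes 0.05 s, during which the arm holds its last target.

### The job

Fit the round mixer platform with the slotted, splined bore onto the splined shaft of the white mixer drive: turn it so that the teeth mesh, and push it down, rocking it a little if it catches, until it sits fully home on the drive's dark shoulder, level and right way up, and let go. Leave the look-alike platform with the plain round bore where it stands.

Things in the scene. Friction and masses are not known exactly. Their poses are not given: they have to be found in the camera images.
- platform: The splined aluminium mixer platform, 0.3 kg, loose, neck up: round flange 110 mm across, 10 mm thick, four black rubber dots in line with the slots; round neck 50 mm across up to 56 mm (grip it there). Through bore along z: four slots 14 mm wide, 41 mm end to end, along the body's x and y axes; the lands between them reach in to 12 mm from the axis. Origin: centre of underside, z up.
- drive: The mixer drive, fixed: white housing 130 x 130 mm, top at 34 mm, black knob and window on its -x face. On top a dark steel shoulder 64 mm across, then an upright bright shaft: core 18 mm across with four teeth 8 mm wide, 35 mm tip to tip, along the body's x and y axes (any quarter turn fits; about 3 mm and 10 degrees play). Origin: on the shaft's axis at worktop height, z up.
- shoulder (a point): Centre of the shoulder's top face, on the shaft's axis, 40 mm above the worktop; axes as the drive's. The platform's underside (its origin) rests here when fully home, possible only with the teeth in the slots. The teeth are full size to 26 mm above this point and taper to ridges at 35 mm; the core's cone-shaped tip is at 42 mm.
- plain_platform: The look-alike to be left alone: an aluminium platform of the same outer shape and size, loose on the worktop, but its bore is a plain round hole 28 mm across that does not pass over the shaft's teeth. Origin: centre of the underside, z up.

How it is judged:
At the end, for the whole second after the job is handed in: The splined platform is at rest on the drive's shaft with its teeth meshed (slots within 20 degrees of the teeth), its underside within 5 mm of the shoulder, its axis within 10 mm of the shaft's and within 7 degrees of upright (z of platform in the frame of drive between 0.035 and 0.045 m and horizontal distance between platform and drive below 0.01 m and angle between platform's own z axis and vertical below 0.12 rad and (angle between the x axis of platform and the x axis of drive, either way round below 0.35 rad or angle between the x axis of platform and the y axis of drive, either way round below 0.35 rad) and linear speed of platform below 0.02 m/s); the robot touches nothing.
It fails at once if the platform with the plain round bore is shifted by more than 30 mm (distance of plain_platform from where it was at the start of the episode above 0.03 m).
It also fails if it takes over 48 s, if anything falls off the work surface, if the arm or the gripper's body presses on something with over 40 N, if the wrist force passes 120 N, or if a joint passes its speed limit or range.

## Working session

There is one attempt and no reset: what is moved stays moved. The work goes in short steps, Python scripts to look and compute and a tool call to move; the robot and the scene stay as the last step left them, time stands still between calls to the robot, and variables do not carry over. Pictures are saved under pics/ and viewed, and the job is handed in when it is done.

Besides the shell and the picture viewer there is one more tool, called after "Call:" in YAML: its name, and indented under it one key for each argument. apply_moves: Moves the arm, as the interface text tells. Its arguments: {"type":"object","properties":{"moves":{"type":"array","items":{"type":"array","items":{"type":"number"}}},"claw":{"type":"number"},"newtons":{"type":"number"}},"required":["moves"]}

```bash
ls; mkdir -p pics; cat > h.py <<'E'
import numpy as np, cv2
from cell import *
def save(n,name):
    s=read_state(); c=camera(n); cv2.imwrite(f'pics/{name}.png',c['frame'][:,:,::-1])
    np.savez(f'pics/{name}.npz',pos=s['tool_pos'],q=s['ee_rot'],**c); return s,c
E
python3 - <<'E'
from h import *
print(read_state(),grasp_offset)
for n in ['scene','top']:
    s,c=save(n,n+'0'); print({k:v for k,v in c.items() if k not in('frame','z_map')})
E
```

```text
pics
{'time_s': 0.0, 'joint_positions': array([ 1.23299625e+00,  1.26365528e-01, -4.06192764e-02,  1.40535026e+00,
       -3.05132845e-05,  1.57083278e+00]), 'dq': array([-0.00022716, -0.00146988, -0.00144937,  0.00045363,  0.00131186,
        0.00039842]), 'tau': array([ 2.39725105e-04, -4.35917044e+01,  3.52920985e+01,  1.73926691e-02,
        8.33311105e-05, -5.26872839e-06]), 'tool_pos': array([0.17386994, 0.49495702, 0.23053087]), 'ee_rot': array([-0.57661812,  0.57726484,  0.4083878 , -0.40926306]), 'ft_force': array([ 0.072563  , -0.12125394, -0.02900783]), 'torque': array([ 0.00386914, -0.02077178, -0.0115609 ]), 'gripper_width': 0.08522429185822873} -0.0187
{'fx': 480.6597343899201, 'fy': 480.6597343899201, 'cx': 320.80922520536586, 'cy': 237.1097951663743, 'k1': -0.08034536328749901, 'R': array([[ 0.75605199, -0.65446551, -0.00776459],
       [-0.35140841, -0.39588875, -0.84840098],
       [ 0.55217527,  0.64416379, -0.52929716]]), 't': array([-0.35200125,  0.20599052,  0.68297132])}
{'fx': 574.3759544214441, 'fy': 574.3759544214441, 'cx': 322.8697897995152, 'cy': 239.52831730621202, 'k1': -0.15904730107677595, 'R': array([[-0.02901157, -0.99956662, -0.00498914],
       [-0.97586704,  0.02940371, -0.21637684],
       [ 0.21642977, -0.00140869, -0.97629717]]), 't': array([0.01176375, 0.45405579, 1.05751888])}
```

View pics/scene0.png

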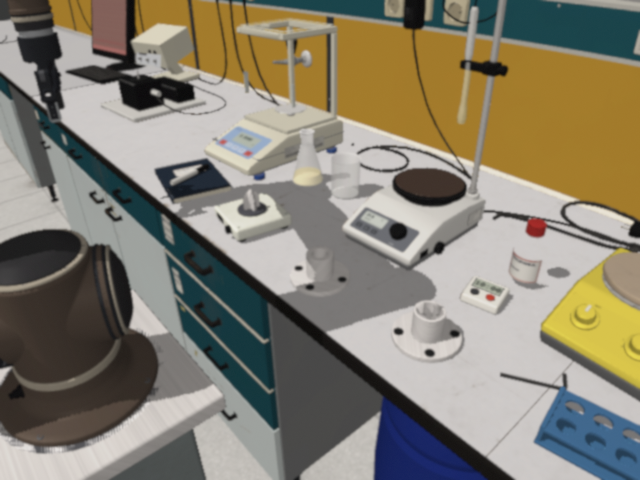

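View pics/top0.png

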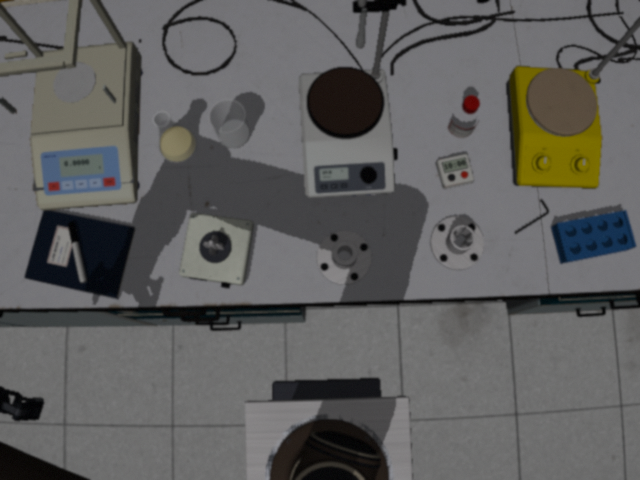

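```bash
python3 - <<'E'
from h import *
t=cv2.imread('pics/top0.png');s=cv2.imread('pics/scene0.png')
r=lambda a:cv2.resize(a,(390,290),interpolation=cv2.INTER_CUBIC)
a=np.hstack([r(t[200:290,160:281]),r(t[200:290,400:521])])
b=np.hstack([r(t[210:300,285:406]),r(s[280:370,370:491])])
o=np.vstack([a,b]); o=np.clip(o.astype(float)*1.5,0,255).astype('uint8')
cv2.imwrite('pics/z0.png',o)
E
```

```text
(no output)
```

View pics/z0.png

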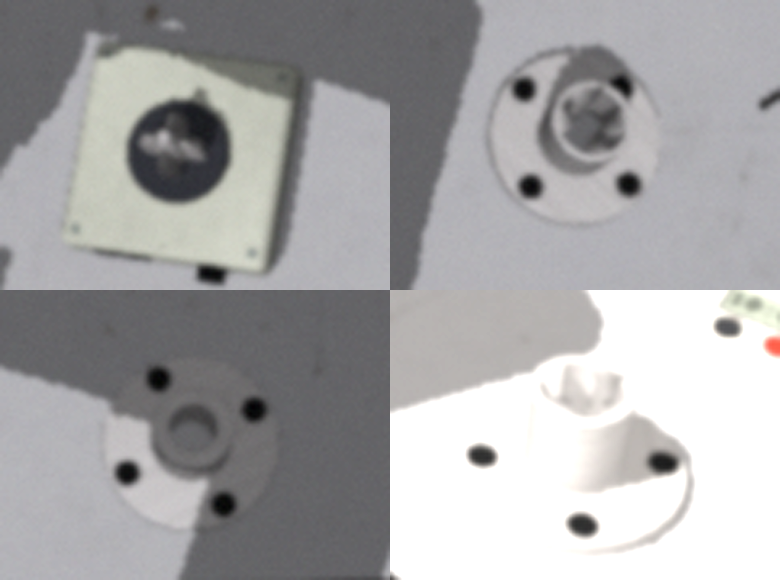

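The splined platform is at about (458,240) in the top view, with its bore lobes visible. The plain one is at (344,256) and the drive is at (215,247). I'll measure the dots, the shoulder and the housing corners.

```bash
cat >> h.py <<'E'
from scipy.spatial.transform import Rotation as Rn
def Rt(c,s=None):
    if 'R' in c: return np.array(c['R']),np.array(c['t'])
    q=s['ee_rot']; T=np.eye(4); T[:3,:3]=Rn.from_quat([q[1],q[2],q[3],q[0]]).as_matrix(); T[:3,3]=s['tool_pos']
    W=T@np.array(c['hand_eye']); R=W[:3,:3].T; return R,-R@W[:3,3]
def rays(c,uv,RT):
    K=np.array([[c['fx'],0,c['cx']],[0,c['fy'],c['cy']],[0,0,1.]])
    n=cv2.undistortPoints(np.array(uv,float).reshape(-1,1,2),K,np.array([float(c['k1']),0,0,0])).reshape(-1,2)
    R,t=RT; d=np.c_[n,np.ones(len(n))]@R; return -R.T@t,d
def onplane(c,uv,z,RT):
    o,d=rays(c,uv,RT); return o+d*((z-o[2])/d[:,2])[:,None]
def proj(c,P,RT):
    R,t=RT; p=np.atleast_2d(P)@R.T+t; n=p[:,:2]/p[:,2:]; n=n*(1+float(c['k1'])*(n**2).sum(1))[:,None]
    return n*float(c['fx'])+[float(c['cx']),float(c['cy'])]
def blobs(gray,box,thr,amin,amax):
    x0,y0,x1,y1=box; m=(gray[y0:y1,x0:x1]<thr).astype('uint8')
    n,l,st,ce=cv2.connectedComponentsWithStats(m)
    return [(ce[i][0]+x0,ce[i][1]+y0,st[i][4]) for i in range(1,n) if amin<=st[i][4]<=amax]
E
python3 - <<'E'
from h import *
c=dict(np.load('pics/top0.npz')); RT=Rt(c); g=cv2.cvtColor(c['frame'],cv2.COLOR_RGB2GRAY)
for nm,box in [('splined',(425,205,490,275)),('plain',(310,225,375,290))]:
    b=blobs(g,box,45,10,120); print(nm,b)
    P=onplane(c,[x[:2] for x in b],0.0105,RT); print(P.round(4),P.mean(0))
    ctr=P.mean(0); print([np.degrees(np.arctan2(*(p-ctr)[1::-1])).round(1) for p in P], np.linalg.norm(P-ctr,axis=1))
# drive shoulder
m=((g[215:275,190:245]<65)).astype('uint8')
m=cv2.morphologyEx(m,cv2.MORPH_CLOSE,np.ones((9,9)))
n,l,st,ce=cv2.connectedComponentsWithStats(m); print(st,ce)
i=1+np.argmax(st[1:,4]); cn=max(cv2.findContours((l==i).astype('uint8'),0,1)[0],key=len); print(cv2.fitEllipse(cn))
e=cv2.fitEllipse(cn); print('sh',onplane(c,[[e[0][0]+190,e[0][1]+215]],.04,RT))
f=c['frame'].astype(int); hsv=cv2.cvtColor(c['frame'],cv2.COLOR_RGB2HSV)
print(c['frame'][272,200],c['frame'][230,195],c['frame'][278,260],c['frame'][222,240])
s=dict(np.load('pics/scene0.npz')); print(proj(s,[[.35,-.12,.0],[.3,.18,0]],Rt(s)))
E
```

```text
splined [(np.float64(471.6923076923077), np.float64(225.69230769230768), np.int32(26)), (np.float64(441.11538461538464), np.float64(227.30769230769232), np.int32(26)), (np.float64(473.5925925925926), np.float64(256.74074074074076), np.int32(27)), (np.float64(443.1111111111111), np.float64(257.51851851851853), np.int32(27))]
[[ 0.4825 -0.3043  0.0105]
 [ 0.481  -0.2411  0.0105]
 [ 0.4185 -0.3027  0.0105]
 [ 0.4189 -0.2406  0.0105]] [ 0.45022758 -0.27215351  0.0105    ]
[np.float64(-44.8), np.float64(45.3), np.float64(-136.1), np.float64(134.8)] [0.04555817 0.04370484 0.04404508 0.04447965]
plain [(np.float64(333.8863636363636), np.float64(237.20454545454547), np.int32(44)), (np.float64(363.5), np.float64(246.70833333333334), np.int32(48)), (np.float64(324.0), np.float64(266.4642857142857), np.int32(28)), (np.float64(354.0), np.float64(276.0), np.int32(45))]
[[ 0.467  -0.0239  0.0105]
 [ 0.4458 -0.0822  0.0105]
 [ 0.4083 -0.0024  0.0105]
 [ 0.3874 -0.0609  0.0105]] [ 0.42713417 -0.04235432  0.0105    ]
[np.float64(24.9), np.float64(-64.9), np.float64(115.2), np.float64(-154.9)] [0.04393905 0.04404285 0.04420136 0.0438331 ]
[[   0    0   55   60 2432]
 [  24    0   31    5  102]
 [  10   16   31   31  766]] [[26.90789474 30.13322368]
 [42.44117647  1.40196078]
 [25.23629243 31.2310705 ]]
((25.22503089904785, 31.218114852905273), (29.453224182128906, 31.31182861328125), 44.00541687011719)
sh [[0.44931975 0.20885421 0.04      ]]
[131 133 124] [136 136 129] [120 120 123] [72 73 69]
[[315.49798005 315.45557813]
 [200.35072207 251.6388239 ]]
```

```bash
python3 - <<'E'
from h import *
c=dict(np.load('pics/top0.npz')); RT=Rt(c); f=c['frame'].astype(int)
x0,y0=165,200
d=cv2.GaussianBlur(((f[...,0]+f[...,1])/2-f[...,2]).astype('float32'),(3,3),0)[y0:300,x0:275]
m=(d>2.5).astype('uint8'); m=cv2.morphologyEx(m,cv2.MORPH_CLOSE,np.ones((5,5)))
n,l,st,ce=cv2.connectedComponentsWithStats(m); i=1+np.argmax(st[1:,4]); print(st[i])
cn=max(cv2.findContours((l==i).astype('uint8'),0,1)[0],key=len)
P=onplane(c,cn.reshape(-1,2)+[x0,y0],.034,RT)[:,:2]
r=cv2.minAreaRect((P*1000).astype('float32')); print(r)
cv2.imwrite('pics/m0.png',cv2.resize((l==i).astype('uint8')*255,None,fx=5,fy=5))
E
```

```text
[  14   14   73   71 3338]
((446.98138427734375, 208.8576202392578), (129.60025024414062, 130.0796661376953), 80.74826049804688)
```

View pics/m0.png

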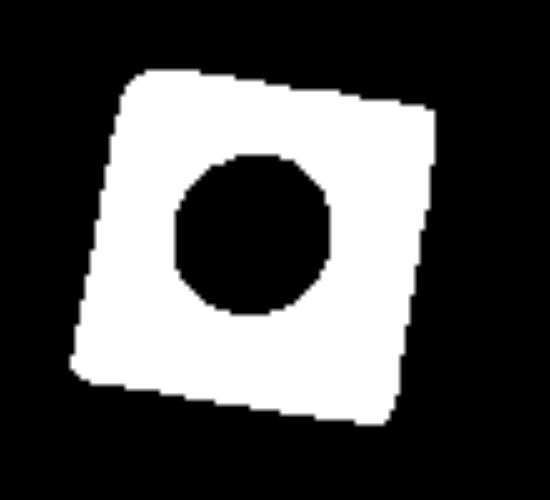

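The mask is clean: drive axis about (0.448, 0.209), yaw about -9.3° mod 90. Slots of the platform at 45°. Next I'll work out the transfer.

```bash
cat >> h.py <<'E'
def tool():
    s=read_state(); q=s['ee_rot']; return s,Rn.from_quat([q[1],q[2],q[3],q[0]]).as_matrix(),np.array(s['tool_pos'])
def plan(target,yaw):
    """yaw: world yaw (deg) of tool x; tool y straight down"""
    s,R,p=tool(); x=np.array([np.cos(np.radians(yaw)),np.sin(np.radians(yaw)),0]); y=np.array([0,0,-1.]); G=np.c_[x,y,np.cross(x,y)]
    print('t',s['time_s'],'xyaw',np.degrees(np.arctan2(R[1,0],R[0,0])).round(2),'pos',p.round(4),'J',s['joint_positions'].round(3))
    print('shift mm',(R.T@(np.array(target)-p)*1000).round(1),'rotvec',Rn.from_matrix(R.T@G).as_rotvec().round(4))
E
python3 - <<'E'
from h import *
s,R,p=tool(); print(R.round(3))
plan([.45,-.272,.2],0)
yaw=np.degrees(np.arctan2(R[1,0],R[0,0])); plan([.45,-.272,.2],yaw-90)
print(camera('wrist')['hand_eye'].round(3))
E
```

```text
[[ 0.331 -0.    -0.943]
 [ 0.943 -0.001  0.331]
 [-0.001 -1.    -0.   ]]
t 0.1 xyaw 70.65 pos [0.1739 0.495  0.2306] J [ 1.233  0.126 -0.041  1.405 -0.     1.571]
shift mm [-632.1   31.5 -514.7] rotvec [ 9.000e-04  1.233e+00 -1.300e-03]
t 0.1 xyaw 70.65 pos [0.1739 0.495  0.2306] J [ 1.233  0.126 -0.041  1.405 -0.     1.571]
shift mm [-632.1   31.5 -514.7] rotvec [ 1.2000e-03  1.5708e+00 -1.2000e-03]
[[ 1.     0.001  0.     0.001]
 [-0.    -0.263  0.965 -0.143]
 [ 0.001 -0.965 -0.263  0.066]
 [ 0.     0.     0.     1.   ]]
```

Call:
apply_moves:
  moves:
    - [-632, 31, -515, 0, 1.57, 0]
    - [-632, 31, -515, 0, 1.57, 0]
    - [-632, 31, -515, 0, 1.57, 0]
    - [-632, 31, -515, 0, 1.57, 0]
    - [-632, 31, -515, 0, 1.57, 0]
    - [-632, 31, -515, 0, 1.57, 0]
    - [-632, 31, -515, 0, 1.57, 0]
    - [-632, 31, -515, 0, 1.57, 0]
    - [-632, 31, -515, 0, 1.57, 0]
    - [-632, 31, -515, 0, 1.57, 0]
    - [-632, 31, -515, 0, 1.57, 0]
    - [-632, 31, -515, 0, 1.57, 0]
    - [-632, 31, -515, 0, 1.57, 0]
    - [-632, 31, -515, 0, 1.57, 0]
    - [-632, 31, -515, 0, 1.57, 0]
    - [-632, 31, -515, 0, 1.57, 0]
    - [-632, 31, -515, 0, 1.57, 0]
    - [-632, 31, -515, 0, 1.57, 0]
    - [-632, 31, -515, 0, 1.57, 0]
    - [-632, 31, -515, 0, 1.57, 0]
  claw: 0

```text
time_s: 2.15
tool_pos: [0.4499, -0.2706, 0.2007]
ee_rot: [-0.697, 0.697, -0.118, 0.118]
ft_force: [0.6, 0.2, -0.0]
gripper_width: 0.0854
```

```bash
python3 - <<'E'
from h import *
s,c=save('wrist','w1'); plan([.45,-.272,.2],-20); print(c['fx'],c['cx'],c['cy'],c['k1']); print(proj(c,[[.45,-.272,.056]],Rt(c,s)))
E
```

```text
t 2.2 xyaw -19.22 pos [ 0.4501 -0.2706  0.2009] J [-5.410e-01  1.270e-01 -1.050e-01  1.339e+00 -1.000e-03  1.366e+00]
shift mm [ 0.4  0.9 -1.4] rotvec [0.0011 0.0136 0.0003]
351.3019382280655 324.04593705708146 240.085716020967 -0.05495910947302581
[[324.13690589 228.69438673]]
```

View pics/w1.png

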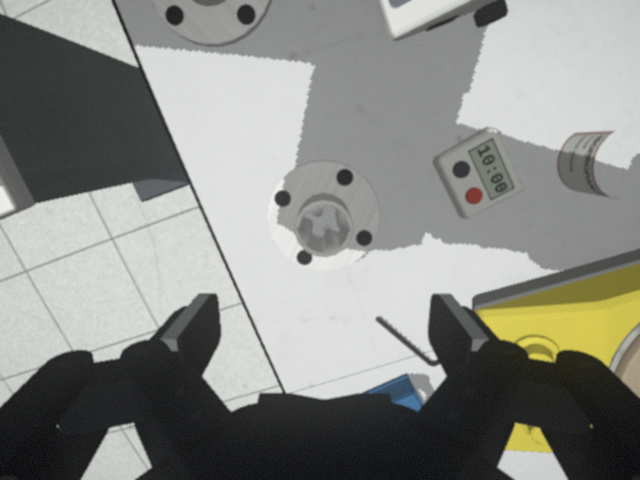

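The wrist view shows the splined platform with four dots at (283,198), (345,177), (364,238) and (305,257), and the slotted bore at (323,229).

```bash
cat > dots.py <<'E'
from h import *
def dots(name,box,z,thr=60,amin=60,amax=600):
    c=dict(np.load(f'pics/{name}.npz')); s={'tool_pos':c['pos'],'ee_rot':c['q']}; RT=Rt(c,s); g=cv2.cvtColor(c['frame'],cv2.COLOR_RGB2GRAY)
    b=blobs(g,box,thr,amin,amax); P=onplane(c,[x[:2] for x in b],z,RT); ctr=P.mean(0); print(np.round(b,1).tolist())
    a=[np.degrees(np.arctan2(*(p-ctr)[1::-1])).round(1) for p in P]; print('ctr',ctr.round(4),'ang',a,'rad',np.linalg.norm(P-ctr,axis=1).round(4))
E
python3 -c "
from dots import *
dots('w1',(262,155,385,275),.0105)"
```

```text
[[344.4, 176.8, 158.0], [283.7, 197.9, 79.0], [363.9, 237.5, 131.0]]
ctr [ 0.4603 -0.262   0.0105] ang [np.float64(45.4), np.float64(152.8), np.float64(-64.3)] rad [0.0291 0.0455 0.0461]
```

```bash
python3 -c "
from dots import *
dots('w1',(262,155,385,275),.0105,75,50)
plan([.45,-.272,.2],-20)"
```

```text
[[344.2, 176.9, 180.0], [282.5, 198.1, 150.0], [363.7, 237.5, 155.0], [303.8, 257.2, 109.0]]
ctr [ 0.4493 -0.2722  0.0105] ang [np.float64(44.6), np.float64(134.3), np.float64(-45.3), np.float64(-135.6)] rad [0.044  0.0438 0.044  0.0443]
t 2.2 xyaw -19.22 pos [ 0.4501 -0.2706  0.2009] J [-5.410e-01  1.270e-01 -1.050e-01  1.339e+00 -1.000e-03  1.366e+00]
shift mm [ 0.4  0.9 -1.4] rotvec [0.0011 0.0136 0.0003]
```

Call:
apply_moves:
  moves:
    - [0, 40, -1.5, 0, 0, 0]
    - [0, 80, -1.5, 0, 0, 0]
    - [0, 110, -1.5, 0, 0, 0]
    - [0, 135, -1.5, 0, 0, 0]
    - [0, 155, -1.5, 0, 0, 0]
    - [0, 167, -1.5, 0, 0, 0]
    - [0, 171, -1.5, 0, 0, 0]
    - [0, 171, -1.5, 0, 0, 0]
    - [0, 171, -1.5, 0, 0, 0]

```text
time_s: 3.1
tool_pos: [0.4502, -0.2724, 0.0311]
ee_rot: [-0.697, 0.698, -0.117, 0.119]
ft_force: [0.5, -0.7, 0.5]
gripper_width: 0.0855
```

```bash
python3 -c "
from h import *
save('wrist','w2');save('scene','s2');plan([.4497,-.272,.03],-20)
a=cv2.imread('pics/s2.png')[230:400,340:560];cv2.imwrite('pics/s2z.png',cv2.resize(a,(776,600)))"
```

```text
t 3.2 xyaw -19.21 pos [ 0.4502 -0.2725  0.0311] J [-5.440e-01  2.040e-01 -3.960e-01  9.680e-01 -1.000e-03  1.362e+00]
shift mm [-0.7  1.1  0.3] rotvec [0.0015 0.0137 0.0022]
```

View pics/s2z.png

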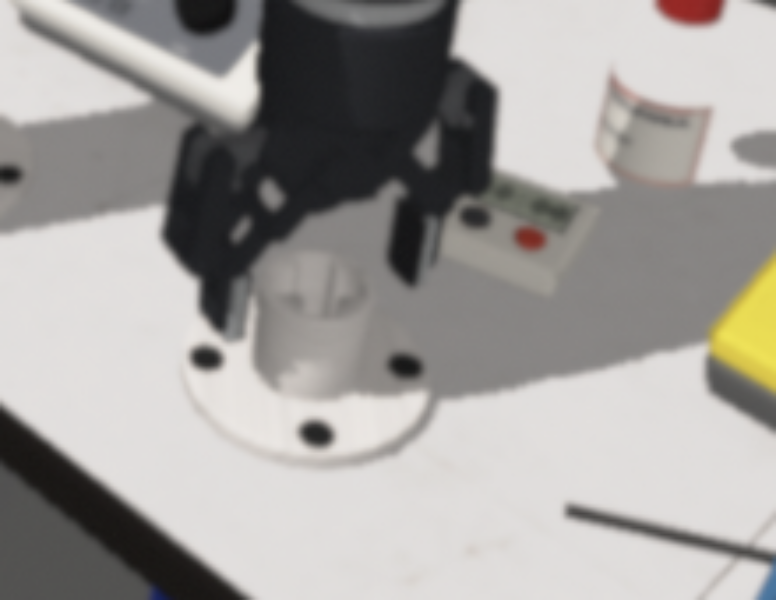

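View pics/w2.png

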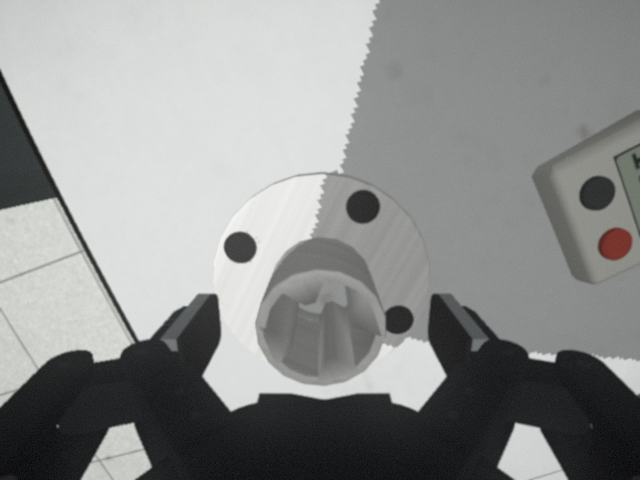

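Call:
apply_moves:
  moves:
    - [-0.5, 3, 0, 0, 0, 0]
    - [-0.5, 6, 0, 0, 0, 0]
    - [-0.5, 6, 0, 0, 0, 0]

```text
time_s: 3.5
tool_pos: [0.4496, -0.2723, 0.0247]
ee_rot: [-0.697, 0.698, -0.118, 0.119]
ft_force: [0.3, 0.2, 1.1]
gripper_width: 0.0853
```

Call:
apply_moves:
  moves:
    - [0, 0, 0, 0, 0, 0]
    - [0, 0, 0, 0, 0, 0]
    - [0, 0, 0, 0, 0, 0]
    - [0, 0, 0, 0, 0, 0]
    - [0, 0, 0, 0, 0, 0]
    - [0, 0, 0, 0, 0, 0]
    - [0, 0, 0, 0, 0, 0]
    - [0, 0, 0, 0, 0, 0]
  claw: 1
  newtons: 60

```text
time_s: 4.3
tool_pos: [0.4497, -0.2725, 0.0251]
ee_rot: [-0.696, 0.698, -0.117, 0.119]
ft_force: [-0.9, -0.1, 6.0]
gripper_width: 0.0486
```

Call:
apply_moves:
  moves:
    - [0, -20, 0, 0, 0, 0]
    - [0, -50, 0, 0, 0, 0]
    - [0, -90, 0, 0, 0, 0]
    - [0, -130, 0, 0, 0, 0]
    - [0, -165, 0, 0, 0, 0]
    - [0, -165, 0, 0, 0, 0]
    - [0, -165, 0, 0, 0, 0]

```text
time_s: 5.0
tool_pos: [0.4497, -0.2722, 0.19]
ee_rot: [-0.696, 0.698, -0.117, 0.119]
ft_force: [-0.3, -0.5, -2.6]
gripper_width: 0.0486
```

```bash
python3 -c "
from h import *
save('wrist','w3');save('scene','s3');plan([.448,.209,.19],-20+35.95)
a=cv2.imread('pics/s3.png')[130:400,340:560];cv2.imwrite('pics/s3z.png',cv2.resize(a,(488,600)))"
```

```text
t 5.1 xyaw -19.23 pos [ 0.4487 -0.2716  0.1882] J [-5.440e-01  1.280e-01 -1.310e-01  1.312e+00 -1.000e-03  1.363e+00]
shift mm [-158.9   -2.1  453.6] rotvec [ 0.0007 -0.6139 -0.0009]
```

View pics/s3z.png

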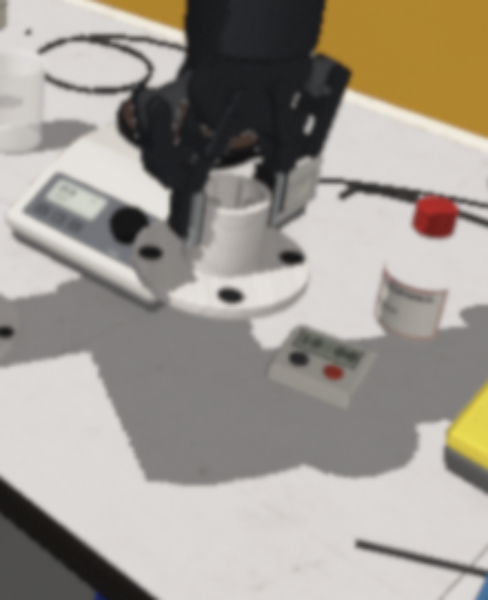

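View pics/w3.png

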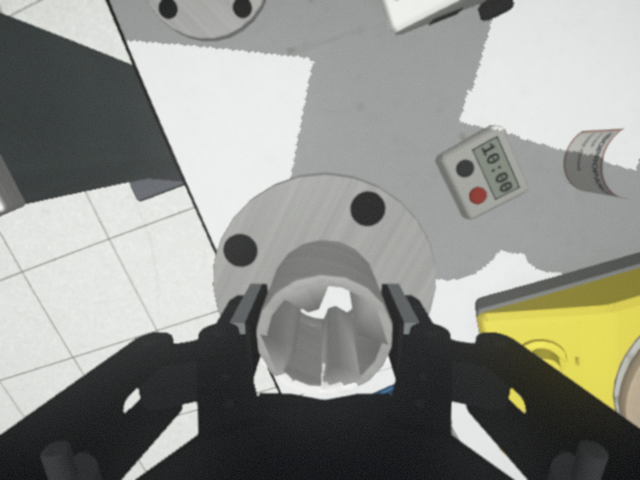

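Held, with opening 48.6 mm. I'll check the platform's pose in the hand from its two visible dots, (241,250) and (368,208).

```bash
python3 - <<'E'
from h import *
for n,zp in (('w2',0),('w3',.1885-.025)):
    c=dict(np.load(f'pics/{n}.npz')); s={'tool_pos':c['pos'],'ee_rot':c['q']};RT=Rt(c,s)
    g=cv2.cvtColor(c['frame'],cv2.COLOR_RGB2GRAY)
    b=[x for x in blobs(g,(215,185,400,280),70,150,2000)]; print(np.round(b,1).tolist())
    P=onplane(c,[x[:2] for x in b],zp+.0105,RT); d=P[0]-P[-1]; print(P.round(4),np.linalg.norm(d),np.degrees(np.arctan2(d[1],d[0]))); print('mid',((P[0]+P[-1])/2).round(4), 'tcp',c['pos'])
E
```

```text
[[362.6, 206.3, 798.0], [239.8, 247.3, 510.0]]
[[ 0.4809 -0.2413  0.0105]
 [ 0.4184 -0.241   0.0105]] 0.06244767094786883 -0.33916739599553825
mid [ 0.4496 -0.2412  0.0105] tcp [ 0.45023454 -0.27235695  0.03108625]
[[367.4, 208.3, 837.0], [240.1, 249.9, 754.0]]
[[ 0.4819 -0.2419  0.174 ]
 [ 0.419  -0.2411  0.174 ]] 0.06285448333030383 -0.7234669144003987
mid [ 0.4505 -0.2415  0.174 ] tcp [ 0.44966811 -0.2721767   0.18999233]
```

```bash
python3 -c "
from h import *
plan([.485,.08,.20],16.9)"
```

```text
t 5.1 xyaw -19.23 pos [ 0.4487 -0.2716  0.1882] J [-5.440e-01  1.280e-01 -1.310e-01  1.312e+00 -1.000e-03  1.363e+00]
shift mm [-81.5 -12.1 344. ] rotvec [ 0.0007 -0.6305 -0.001 ]
```

Call:
apply_moves:
  moves:
    - [-8, -2, 32, 0, -0.06, 0]
    - [-16, -4, 70, 0, -0.13, 0]
    - [-25, -6, 110, 0, -0.2, 0]
    - [-35, -8, 150, 0, -0.27, 0]
    - [-45, -10, 190, 0, -0.35, 0]
    - [-55, -12, 230, 0, -0.43, 0]
    - [-65, -12, 270, 0, -0.51, 0]
    - [-74, -12, 310, 0, -0.58, 0]
    - [-80, -12, 335, 0, -0.63, 0]
    - [-81, -12, 344, 0, -0.63, 0]
    - [-81, -12, 344, 0, -0.63, 0]
    - [-81, -12, 344, 0, -0.63, 0]

```text
time_s: 6.3
tool_pos: [0.485, 0.0791, 0.199]
ee_rot: [-0.699, 0.7, 0.102, -0.104]
ft_force: [0.6, -0.9, -1.7]
gripper_width: 0.0486
```

```bash
python3 -c "
from h import *
s,c=save('wrist','w4');plan([.448,.209,.14],16.9);print(proj(c,[[.448,.209,.04]],Rt(c,s)))"
```

```text
t 6.35 xyaw 16.78 pos [0.4851 0.0788 0.1993] J [ 1.620e-01  6.600e-02 -1.760e-01  1.331e+00 -1.000e-03  1.440e+00]
shift mm [  2.2  59.2 135.4] rotvec [ 0.0006 -0.0021 -0.0025]
[[326.42386482  56.2638137 ]]
```

View pics/w4.png

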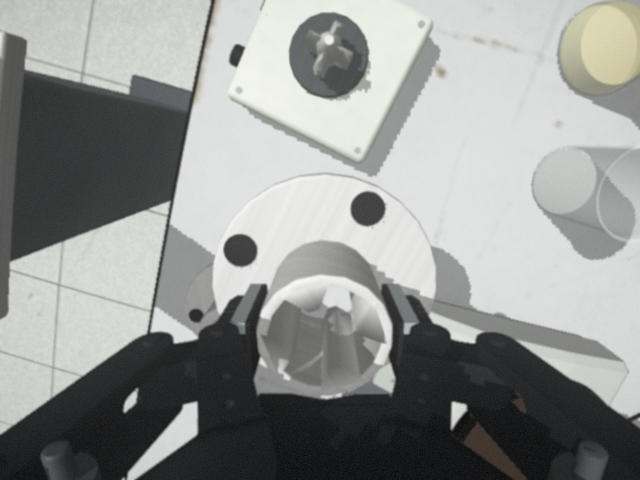

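The wrist picture shows the drive clearly: shoulder at (329,55), housing corners near (229,95), (362,161) and (437,28), and the flange dots at (241,250) and (368,208). I'll measure it.

```bash
python3 - <<'E'
from h import *
c=dict(np.load('pics/w4.npz')); s={'tool_pos':c['pos'],'ee_rot':c['q']};RT=Rt(c,s); f=c['frame'].astype(int); g=cv2.cvtColor(c['frame'],cv2.COLOR_RGB2GRAY)
x0,y0,x1,y1=280,5,380,105
m=(g[y0:y1,x0:x1]<95).astype('uint8'); n,l,st,ce=cv2.connectedComponentsWithStats(m); i=1+np.argmax(st[1:,4])
cn=max(cv2.findContours((l==i).astype('uint8'),0,1)[0],key=len); hull=cv2.convexHull(cn).reshape(-1,2)+[x0,y0]
P=onplane(c,hull,.04,RT)[:,:2]; (cc,r)=cv2.minEnclosingCircle((P*1000).astype('float32')); print('circle',cc,r)
A=np.c_[2*P,np.ones(len(P))]; k=np.linalg.lstsq(A,(P**2).sum(1),rcond=None)[0]; print('lsq',k[:2],np.sqrt(k[2]+k[0]**2+k[1]**2))
d=((f[...,0]+f[...,1])/2-f[...,2]); m=(cv2.GaussianBlur(d.astype('float32'),(3,3),0)>6).astype('uint8'); m[175:]=0; m[:,:200]=0; m[:,460:]=0
n,l,st,ce=cv2.connectedComponentsWithStats(m); i=1+np.argmax(st[1:,4]); print(st[i])
cn=max(cv2.findContours((l==i).astype('uint8'),0,1)[0],key=len).reshape(-1,2)
for a,b in(((229,95),(362,161)),((362,161),(437,28))):
    a=np.array(a);b=np.array(b);u=(b-a)/np.linalg.norm(b-a);q=cn-a;tt=q@u/np.linalg.norm(b-a);dd=abs(q@[-u[1],u[0]])
    sel=cn[(tt>.12)&(tt<.85)&(dd<6)]; W=onplane(c,sel,.034,RT)[:,:2]; v=cv2.fitLine((W*1000).astype('float32'),cv2.DIST_HUBER,0,.01,.01).ravel(); print(len(sel),np.degrees(np.arctan2(v[1],v[0])))
z=cv2.resize(c['frame'][:140,260:420,::-1],(800,600*140*5//600 if 0 else 700)[:2] if 0 else (640,560),interpolation=cv2.INTER_CUBIC); cv2.imwrite('pics/w4z.png',z)
E
```

```text
circle (458.0621032714844, 199.9088592529297) 25.710372924804688
lsq [0.4545947  0.20272879] 0.024330621752825826
[  229     0   204   162 16616]
97 -9.202814
99 80.44494
```

View pics/w4z.png

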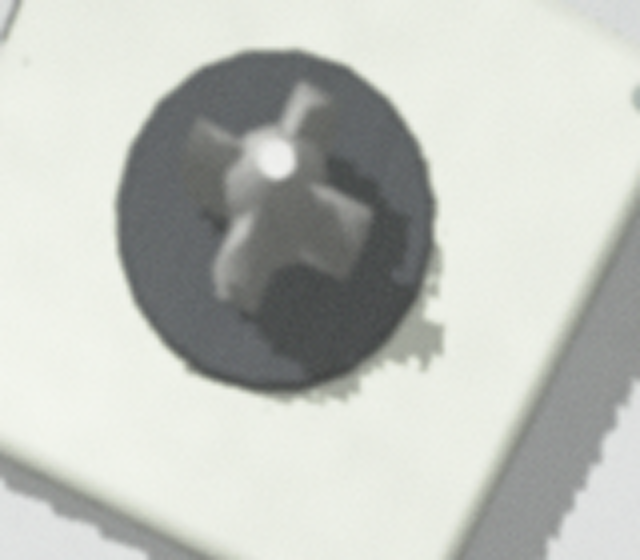

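```bash
python3 - <<'E'
from h import *
c=dict(np.load('pics/w4.npz')); s={'tool_pos':c['pos'],'ee_rot':c['q']};RT=Rt(c,s); g=cv2.cvtColor(c['frame'],cv2.COLOR_RGB2GRAY)
x0,y0,x1,y1=280,5,380,105
m=(g[y0:y1,x0:x1]<150).astype('uint8'); n,l,st,ce=cv2.connectedComponentsWithStats(m); i=1+np.argmax(st[1:,4]);print(st[i])
cn=max(cv2.findContours((l==i).astype('uint8'),0,1)[0],key=len); hull=cv2.convexHull(cn).reshape(-1,2)+[x0,y0]
P=onplane(c,hull,.04,RT)[:,:2]
A=np.c_[2*P,np.ones(len(P))]; k=np.linalg.lstsq(A,(P**2).sum(1),rcond=None)[0]; print('lsq',k[:2],np.sqrt(k[2]+k[0]**2+k[1]**2))
tip=onplane(c,[[260+277/4,158/4]],.082,RT);print('tip',tip)
plan([k[0],k[1],.14],16.9)
E
```

```text
[   9    8   80   86 5022]
lsq [0.4496479  0.20976509] 0.03153456888185516
tip [[0.44937942 0.21059741 0.082     ]]
t 6.35 xyaw 16.78 pos [0.4851 0.0788 0.1993] J [ 1.620e-01  6.600e-02 -1.760e-01  1.331e+00 -1.000e-03  1.440e+00]
shift mm [  4.   59.2 135.7] rotvec [ 0.0006 -0.0021 -0.0025]
```

Call:
apply_moves:
  moves:
    - [0.5, 0, 25, 0, 0, 0]
    - [1.5, 10, 60, 0, 0, 0]
    - [2.5, 25, 95, 0, 0, 0]
    - [3.5, 40, 120, 0, 0, 0]
    - [3.5, 55, 133, 0, 0, 0]
    - [3.5, 65, 136, 0, 0, 0]
    - [3.5, 75, 136, 0, 0, 0]
    - [3.5, 80, 136, 0, 0, 0]
    - [3.5, 80, 136, 0, 0, 0]
    - [3.5, 80, 136, 0, 0, 0]

```text
time_s: 7.35
tool_pos: [0.4495, 0.2093, 0.1196]
ee_rot: [-0.699, 0.7, 0.102, -0.103]
ft_force: [0.4, 0.3, -3.0]
gripper_width: 0.0484
```

```bash
python3 -c "
from h import *
save('scene','s5');save('wrist','w5');plan([.449,.2098,.065],16.9)
a=cv2.imread('pics/s5.png')[100:260,160:340];b=cv2.imread('pics/w5.png')[220:420,220:440];cv2.imwrite('pics/s5z.png',np.hstack([cv2.resize(a,(400,356)),cv2.resize(b,(390,356))]))"
```

```text
t 7.45 xyaw 16.73 pos [0.4496 0.2097 0.1199] J [ 0.437  0.097 -0.317  1.158 -0.     1.715]
shift mm [-0.5 54.9  0.3] rotvec [ 0.0005 -0.0029 -0.0014]
```

View pics/s5z.png

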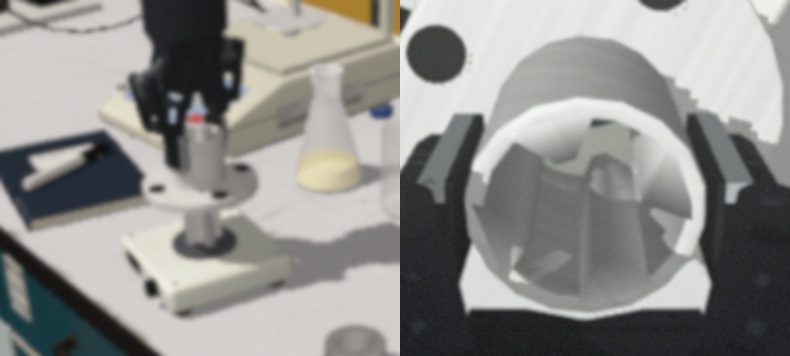

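The platform is level above the shaft and the shaft tip shows through the bore. I'll lower it in steps.

Call:
apply_moves:
  moves:
    - [-0.5, 5, 0.3, 0, 0, 0]
    - [-0.5, 10, 0.3, 0, 0, 0]
    - [-0.5, 14, 0.3, 0, 0, 0]
    - [-0.5, 18, 0.3, 0, 0, 0]
    - [-0.5, 22, 0.3, 0, 0, 0]
    - [-0.5, 26, 0.3, 0, 0, 0]
    - [-0.5, 30, 0.3, 0, 0, 0]
    - [-0.5, 30, 0.3, 0, 0, 0]

```text
time_s: 8.25
tool_pos: [0.4486, 0.2096, 0.0892]
ee_rot: [-0.699, 0.7, 0.102, -0.104]
ft_force: [0.2, -0.4, -1.7]
gripper_width: 0.0486
```

No contact force so far, so I'll continue.

Call:
apply_moves:
  moves:
    - [0, 4, 0, 0, 0, 0]
    - [0, 8, 0, 0, 0, 0]
    - [0, 12, 0, 0, 0, 0]
    - [0, 15, 0, 0, 0, 0]
    - [0, 18, 0, 0, 0, 0]
    - [0, 20, 0, 0, 0, 0]
    - [0, 20, 0, 0, 0, 0]

```text
time_s: 8.95
tool_pos: [0.4484, 0.2095, 0.0688]
ee_rot: [-0.699, 0.7, 0.102, -0.104]
ft_force: [0.0, 0.1, -1.7]
gripper_width: 0.0484
```

Call:
apply_moves:
  moves:
    - [0, 1, 0, 0, 0, 0]
    - [0, 2, 0, 0, 0, 0]
    - [0, 3, 0, 0, 0, 0]
    - [0, 4, 0, 0, 0, 0]
    - [0, 4.5, 0, 0, 0, 0]
    - [0, 4.5, 0, 0, 0, 0]

```text
time_s: 9.55
tool_pos: [0.4485, 0.2095, 0.0652]
ee_rot: [-0.699, 0.7, 0.102, -0.104]
ft_force: [-2.4, -1.1, 5.0]
gripper_width: 0.0485
```

Contact came at TCP 0.065, as expected for fully home. I'll open and back off.

Call:
apply_moves:
  moves:
    - [0, 0, 0, 0, 0, 0]
    - [0, 0, 0, 0, 0, 0]
    - [0, 0, 0, 0, 0, 0]
    - [0, 0, 0, 0, 0, 0]
    - [0, 0, 0, 0, 0, 0]
    - [0, 0, 0, 0, 0, 0]
    - [0, 0, 0, 0, 0, 0]
    - [0, 0, 0, 0, 0, 0]
  claw: 0

```text
time_s: 10.35
tool_pos: [0.4484, 0.2095, 0.0652]
ee_rot: [-0.699, 0.7, 0.102, -0.104]
ft_force: [-0.2, -0.6, 0.1]
gripper_width: 0.0855
```

Call:
apply_moves:
  moves:
    - [0, -10, 0, 0, 0, 0]
    - [0, -30, 0, 0, 0, 0]
    - [0, -60, 0, 0, 0, 0]
    - [0, -100, 0, 0, 0, 0]
    - [0, -140, 0, 0, 0, 0]
    - [0, -170, 0, 0, 0, 0]
    - [0, -170, 0, 0, 0, 0]
    - [0, -170, 0, 0, 0, 0]

```text
time_s: 11.15
tool_pos: [0.4492, 0.21, 0.2362]
ee_rot: [-0.699, 0.7, 0.103, -0.103]
ft_force: [0.0, -0.2, -0.4]
gripper_width: 0.0854
```

```bash
python3 - <<'E'
from dots import *
s,c=save('wrist','w6');save('scene','s6'); save('top','t6')
print(s['time_s'],s['gripper_width'])
dots('w6',(230,120,410,300),.0505,75,50,900)
dots('t6',(310,225,375,290),.0105,45,10,120)
a=cv2.imread('pics/s6.png')[150:270,190:330];b=c['frame'][100:320,200:430,::-1];cv2.imwrite('pics/s6z.png',np.hstack([cv2.resize(a,(420,360)),cv2.resize(b,(376,360))]))
E
```

```text
11.15 0.08543780017071033
[[344.3, 175.7, 151.0], [281.1, 197.1, 141.0], [249.4, 206.8, 90.0], [363.8, 237.4, 159.0], [303.1, 257.3, 119.0]]
ctr [0.4353 0.2074 0.0505] ang [np.float64(64.9), np.float64(162.2), np.float64(-171.7), np.float64(-5.2), np.float64(-80.9)] rad [0.0504 0.031  0.0565 0.0576 0.0423]
[[333.7, 237.1, 35.0], [363.4, 246.7, 34.0], [324.4, 266.3, 34.0], [354.0, 276.0, 37.0]]
ctr [ 0.4273 -0.0424  0.0105] ang [np.float64(25.4), np.float64(-64.8), np.float64(115.5), np.float64(-155.1)] rad [0.0441 0.0438 0.0435 0.0439]
```

View pics/s6z.png

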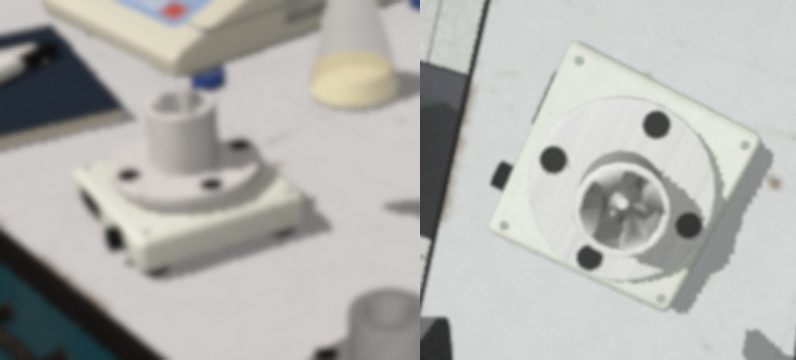

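The platform sits level over the drive. The fifth blob, at (249,207), is the knob, so I'll drop it and hand in if the numbers are good.

```bash
python3 - <<'E'
from dots import *
dots('w6',(262,120,410,300),.0505,75,50,900)
E
```

```text
[[344.3, 175.7, 151.0], [281.1, 197.1, 141.0], [363.8, 237.4, 159.0], [303.1, 257.3, 119.0]]
ctr [0.4492 0.2094 0.0505] ang [np.float64(80.3), np.float64(170.3), np.float64(-9.5), np.float64(-99.5)] rad [0.0442 0.0441 0.044  0.0444]
```

```bash
python3 -c "
from cell import *
print(close_job())"
```

```text
the job is handed in; nothing more can be done
None
```

I fitted the splined platform onto the drive shaft with the teeth meshed, let go, and handed the job in at about 11.2 s of the 48 s allowed. I gripped it by the neck, turned it about 36° to line the slots up with the teeth, and lowered it. It slid down without catching, so no rocking was needed.

**Seating:** it met the shoulder at the expected height, with a wrist force of about 5 N.

**Last checks, after release and with the arm clear:**

| Check | Result |
|---|---|
| Platform axis | (0.449, 0.209) m, within about 1 mm of the measured shaft axis |
| Slots against teeth | -9.5° against -9.3° |
| Height | the four dots measure 44 mm from the axis, as they did on the bench, when placed at the fully-home height |
| Level | it looks level in the scene and wrist pictures; I did not measure the tilt |
| Plain platform | at its start position to within 1 mm |

One check misread at first: the drive's black knob was counted as a fifth dot. Leaving it out gave the platform figures above.

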